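# Park the tall bottle in the guard on the window counter

## Task

So that it cannot be knocked over onto the laptop, slide the tall steel bottle across the counter into the free bay of the wooden bottle guard, fully home against the bay's back wall, and leave it standing there. Only push it with the fingers, low on its body (its bottom third), so that it stays upright; do not pick it up. Leave the tumbler in the other bay, the laptop, the plant and the notebook as they are.

Things in the scene. Friction and masses are not known exactly. Their poses are not given: they have to be found in the camera images.
- bottle: Tall slim steel bottle with a black cap, round: 66 mm across up to 55 mm height, tapering to 46 mm at 115 mm, then straight; 250 mm tall, 0.3 to 0.65 kg. Stands loose on the counter (height 0), its way to the free bay clear. Friction may be about 1: pushed slowly at 30 mm height or lower it slides upright; pushed high it tips. Origin: centre of its underside, z up its length.
- guard: Wooden fence fixed to the counter, 210 mm wide, 45 mm high: two bays centred at y = +50 and -50 mm in its frame, each 90 mm wide between walls 10 mm thick. Back wall inner face at x = +34 mm; open above and toward -x (the robot side), where the side walls end, rounded, at x = -15 mm. No floor, the counter runs through. Origin: on the counter, midway between the bay centres.
- pad: The free bay: a round cork pad 72 mm in diameter, flat on the counter at the centre of the free bay (origin; same axes as the guard: x points into the bay, toward its back wall). It is about 1 mm thick, lies flush and does not hinder sliding. Fully home, the bottle's origin is within 1 mm of this point along x; sideways it has 12 mm of play either way.
- tumbler: A white open tumbler, 72 mm in diameter and 115 mm tall, loose, standing in the other bay; which bay it takes varies. Not to be disturbed. Origin: centre of its underside.
- laptop: An open laptop, 215 by 305 mm, screen about 210 mm high, to the left of the work, its keyboard towards the far side. Not to be disturbed. Origin: centre of its underside.
- plant: A small plant in a white pot, 96 mm in diameter, 85 mm high (leaves to about 170 mm, 90 mm out), to the right. Not to be disturbed. Origin: centre of its underside.
- notebook: A closed black notebook, 150 by 210 mm, 17 mm thick, lying on the right near the robot. Not to be disturbed. Origin: centre of its underside.
Things that resemble listed ones, but are neither listed nor needed, are in the scene too. Several things look just like the bottle: the one meant starts farthest to the robot's left.

How it is judged:
By the outcome, as a careful person would: the job done as asked, in the order asked, and still so for the second after the job is handed in, with the robot touching nothing.
It also fails if it takes over 51 s, if anything falls off the work surface, if the arm or the gripper's body presses on something with over 40 N, if the wrist force passes 120 N, or if a joint passes its speed limit or range.

## Robot

A 6-joint arm with a two-finger parallel gripper is mounted at the origin on the work surface. World frame = base frame: x ahead of the robot, y to its left, z up, the work surface at z = 0. Lengths are in mm, angles in rad, forces in N, time in s.
With the tool pointing down it reaches from about 325 to 1000 mm from the base axis. Payload 5.1 kg.
Tool frame: the origin (TCP) lies between the finger pads; the fingertips stand 8 mm ahead of it and the grasp point (between the pads) lies 11 mm behind it (finger_overhang is the distance from the TCP to the fingertips, in mm); z points along the fingers, y is the line along which they close (so a half turn about z gives the same grasp; the last joint's range is limited). The gripper opens to 85 mm and grips with 20 to 120 N. Pads are 22 mm wide; open, the fingers measure 114 mm over their backs; the gripper's body (76 mm by 85 mm) begins 54 mm behind the grasp point. The pads swing forward as they close: fully open they stand 13 mm farther back than shut.
Start: joints at [1.127, 0.124, 1.65, -0, 1.367, -0.083], TCP at [229.485, 608.13, 239.322] pointing down, gripper open.
Joint ranges: [-2.61, 2.61], [-1.02, 2.33], [0.03, 2.71], [-1.35, 4.49], [0.32, 2.68], [-2.91, 2.91]. Speed limits (rad/s): [2.57, 2.57, 3.14, 3.14, 3.14, 3.14].

## Interface

Orientations are given as a unit quaternion [x, y, z, w].
In Python, from bench import * gives the robot as it stands.
- The arm moves only by the tool arm_command, never from a script. Its argument "increments" is a list of rows, each a list of 3 entries, a list of its own where there are three numbers: the turn, a rotation vector about the tool's x, y, z scaled (see below), then the shift along the tool's x, y, z scaled (see below), then the opening, from 0 (shut) to 1 (fully open). In form: [[[wx, wy, wz], [dx, dy, dz], grip], ...]. A call has 1 to 5 rows; each row is the pose to reach, as a shift and turn from the pose commanded when the call began, along the tool's axes at that moment; what a row does not reach only later rows make up. The controller multiplies each number of a shift by 300 mm and each number of a turn by 2 rad. A row lasts 1/10 s, in which the tool goes at most 50 mm and 8.59 degrees, less where a joint would pass 70% of its speed; a pose out of reach is approached as far as the arm can. A call with a number of a shift or a turn outside -1 to 1 is refused whole. A call with a gripper value outside its range is refused whole. The fingers move at their own pace and stop on an object; the grip force is fixed at half the most. Time passes only in rows, so rows that repeat a pose let the fingers close. It gives the time, the measured TCP pose, the force, the opening and the grip force at its end, in the units of the state.
- observe(): the state, without advancing time (a new reading comes with each control period).
- capture(name): name is "scene" or "top" or "wrist"; returns a dict with "pixels" (384x512x3 uint8, blue, green, red), "vfov" (degrees; the focal length in pixels is half the picture's height over the tangent of half this angle, whatever the lens; pixels are square), "cx", "cy" (the principal point, pixels), "world_to_cam" (4x4, takes a point from world to camera coordinates); the wrist camera has in their place "T_tool_cam" (4x4, takes a point from camera to tool coordinates, whose origin is the TCP and whose axes are the flange's). Camera axes: x right, y down, z forward; pixel columns grow to the right and rows downward; lengths in mm; the calibration is good to about 2 mm. A picture is of the moment at which its call begins: read the wrist's pose just before it. There is no depth.
- sign_off(): hands the job in; it is judged then, once.
The state is a dict: "t": time; "joint_pos": joint angles; "joint_vel": joint speeds; "tau": joint torques, N m; "tool_pos": TCP position; "tool_rot": TCP orientation; "wrist_force": force on the tool from outside, world axes, zero at the start; "torque": the same for the moment, N m; "gripper_width": finger opening in mm; "grip_force": force on a finger pad.
Only numpy, scipy, OpenCV 4.12 (cv2) and the standard library are available. Lean on these libraries where they do the work, as an engineer would, in place of code of your own. Each camera call takes 0.05 s, during which the arm holds its last target. There are 200 camera calls.

## Working session

There is one attempt and no reset: what is moved stays moved. The work goes in short steps, Python scripts to look and compute and a tool call to move; the robot and the scene stay as the last step left them, time stands still between calls to the robot, and variables do not carry over. Pictures are saved under pics/ and viewed, at most 10 in all, crops included, and the job is handed in when it is done.

Besides the shell and the picture viewer there is one more tool, called after "Request:" as name([rows], argument=value, ...), one row to a line, values as JSON. arm_command: Moves the arm, as the interface text tells. Its arguments: {"type":"object","properties":{"increments":{"type":"array","items":{"type":"array"}}},"required":["increments"]}

```bash
mkdir -p pics
cat > h.py <<'E'
from bench import *
import numpy as np, cv2, pickle
from scipy.spatial.transform import Rotation as R
def ray(c,u,v):
    f=192/np.tan(np.radians(c["vfov"]/2)); M=np.linalg.inv(np.array(c["world_to_cam"]))
    d=M[:3,:3]@np.array([(u-c["cx"])/f,(v-c["cy"])/f,1]); return M[:3,3],d
def onz(c,u,v,z=0):
    o,d=ray(c,u,v); return o+d*(z-o[2])/d[2]
E
python3 - <<'E'
from h import *
for n in("scene","top"):
    c=capture(n); pickle.dump(c,open(n+".pkl","wb")); p=np.array(c["pixels"]); cv2.imwrite(f"pics/{n}0.png",cv2.resize(p,(800,600)))
    print(n,c["vfov"],np.linalg.inv(np.array(c["world_to_cam"])).round(2).tolist())
s=observe();print(s)
E
```

```text
scene 47.36552930294308 [[0.21, 0.67, -0.71, 1488.49], [0.98, -0.15, 0.14, -186.49], [-0.01, -0.73, -0.69, 942.88], [0.0, 0.0, 0.0, 1.0]]
top 46.025188828668774 [[-0.05, -0.97, 0.24, 206.06], [-1.0, 0.06, -0.0, 7.82], [-0.01, -0.24, -0.97, 1434.97], [0.0, 0.0, 0.0, 1.0]]
{'t': 0.1, 'joint_pos': array([ 1.12742975e+00,  1.24432147e-01,  1.65157079e+00,  2.50534143e-05,
        1.36749042e+00, -8.25978792e-02]), 'joint_vel': array([-9.50159238e-04, -8.20876138e-04, -3.84323615e-03, -9.41969898e-05,
        1.61812653e-03,  3.55447690e-04]), 'tau': array([-1.55770085e-04, -4.24929392e+01, -3.66653967e+01, -7.23013909e-05,
        3.95897849e-03,  1.32603125e-05]), 'tool_pos': array([229.22980823, 607.6528839 , 238.16122136]), 'tool_rot': array([ 1.79410118e-01,  9.83773910e-01, -9.14488826e-04, -2.58899313e-04]), 'wrist_force': array([ 0.15698982, -0.56847472, -0.12165959]), 'torque': array([ 0.00244161, -0.02788848,  0.05986435]), 'grip_force': 0.0, 'gripper_width': 85.29849296277104}
```

View pics/scene0.png

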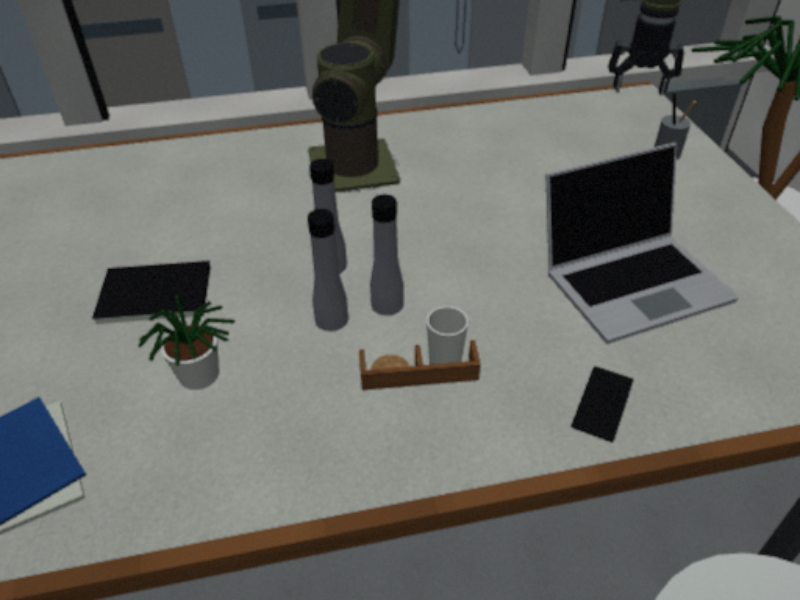

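View pics/top0.png

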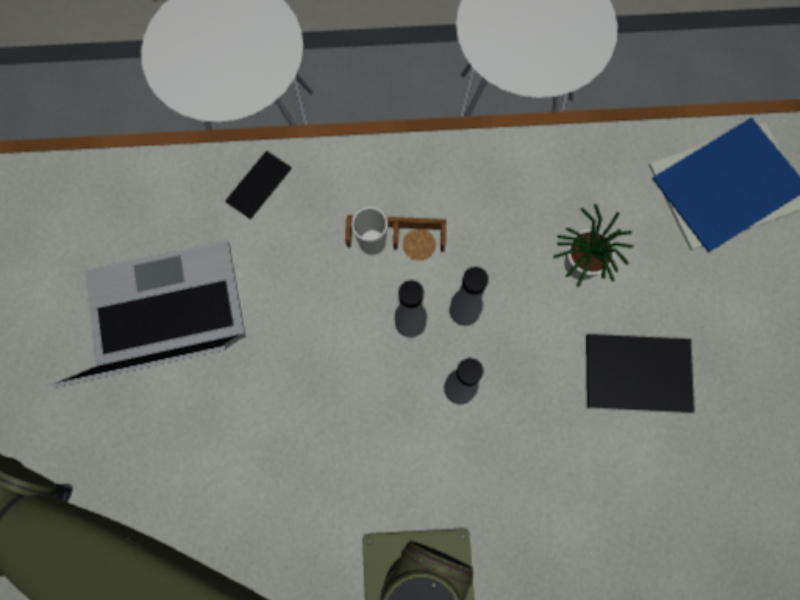

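Scene view: three bottle look-alikes, with bases at about (330,315), (387,300) and (337,262). In the top view (left = robot's left) their caps are at (410,294), (475,280) and (469,372). The one farthest left is top (410,294), which is scene (387,210). The free bay with the cork pad is at top (419,244), and the tumbler is at (370,225).

Run:
```python
from h import *
S=512/800
T=pickle.load(open("top.pkl","rb"));C=pickle.load(open("scene.pkl","rb"))
def blob(c,m,u,v,rad):
    k=np.zeros(m.shape,np.uint8); cv2.circle(k,(int(u*S),int(v*S)),rad,255,-1); m=(m&(k>0)).astype(np.uint8)
    n,l,st,ce=cv2.connectedComponentsWithStats(m); i=1+st[1:,4].argmax(); return ce[i],st[i],l==i
def masks(c):
    p=np.array(c["pixels"]); h=cv2.cvtColor(p,cv2.COLOR_BGR2HSV); return p.max(2)<38,(h[...,1]>85)&(h[...,0]<25)&(p.max(2)>50)
tb,to=masks(T);cb,co=masks(C)
for u,v in((410,294),(475,280),(469,372)):
    ce,st,_=blob(T,tb,u,v,14); print("cap top",ce.round(1),st,onz(T,*ce,238).round(1))
for u,v in((384,208),(320,222),(322,170)):
    ce,st,_=blob(C,cb,u,v,18); print("cap scene",ce.round(1),st,onz(C,*ce,235).round(1))
# pad: ellipse fit on top, by lighter colour
p=np.array(T["pixels"]);h=cv2.cvtColor(p,cv2.COLOR_BGR2HSV)
print("pad/wall px",p[156,268],h[156,268],p[142,268],h[142,268],h[150,283])
pm=(h[...,1]>70)&(h[...,0]<25)&(p[...,2]>105)
ce,st,l=blob(T,pm,419,244,12);print("pad",ce,st,onz(T,*ce,1).round(1))
q=np.array(T["pixels"])[115:225,205:325]; cv2.imwrite("pics/crop.png",cv2.resize(q,None,fx=5,fy=5,interpolation=cv2.INTER_CUBIC))
```

```text
cap top [262.5 188.2] [256 180  14  17 211] [513.4 -10.3 238. ]
cap top [303.3 179.7] [296 171  16  18 219] [ 531.2 -123.6  238. ]
cap top [299.4 237.6] [292 230  16  17 197] [ 372.3 -100.6  238. ]
cap scene [245.4 133.3] [238 125  15  18 231] [520.5 -14.9 235. ]
cap scene [205.4 142.6] [197 134  17  18 263] [ 538.1 -127.5  235. ]
cap scene [211.1 105.5] [199  91  26  27 438] [360.1 -87.7 235. ]
pad/wall px [ 60  94 124] [ 16 132 124] [28 52 80] [ 14 166  80] [ 14 165  93]
pad [267.87687688 156.06306306] [258 147  21  20 333] [683.8 -38.2   1. ]
```

View pics/crop.png

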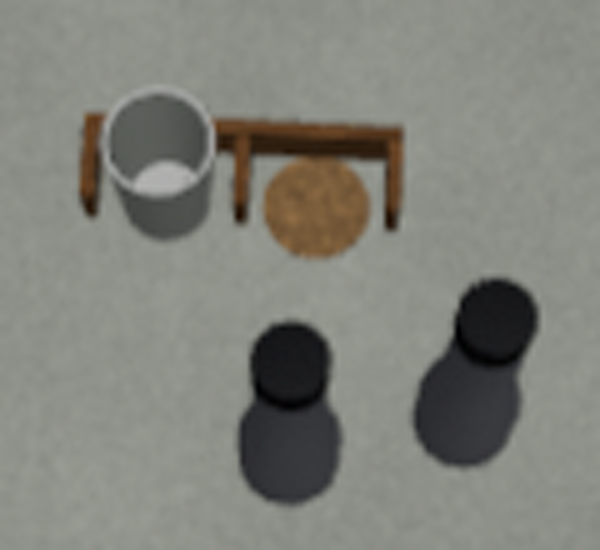

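The crop shows the target bottle (cap at crop 290,365, base near 290,455), the free pad at (317,207) and the tumbler in the left bay. The target is clearly left of the decoy at (497,320).

The gripper body would hit the tall bottle if the tool pointed straight down. I'll tilt the fingers forward about 43° and half-open them as a V-cradle.

```bash
cat >> h.py <<'E'
def pose(phi,th):
    f=np.array([np.cos(phi),np.sin(phi),0]);l=np.array([-f[1],f[0],0]);z=f*np.sin(th)-np.array([0,0,np.cos(th)])
    return np.c_[np.cross(l,z),l,z]
def inc(p,phi=-.25,th=.75):
    s=observe();R0=R.from_quat(s["tool_rot"]).as_matrix()
    w=R.from_matrix(R0.T@pose(phi,th)).as_rotvec()/2; d=R0.T@(np.array(p)-s["tool_pos"])/300
    print("to",p,"turn",w.round(3),"shift",d.round(3))
def tell():
    s=observe();print(round(s["t"],2),s["tool_pos"].round(1),"F",s["wrist_force"].round(1),"w",round(s["gripper_width"],1),"z",R.from_quat(s["tool_rot"]).as_matrix()[:,2].round(3),"q",s["joint_pos"].round(2))
E
python3 - <<'E'
from h import *
T=pickle.load(open("top.pkl","rb"))
a=onz(T,205+85/5,115+113/5,45);b=onz(T,205+402/5,115+128/5,45);print(a,b,np.linalg.norm(a-b),"yaw",-np.arctan2(a[0]-b[0],a[1]-b[1]))
for u,v in((290,503),(240,440),(341,440)): print(onz(T,205+u/5,115+v/5,30 if v<500 else 0).round(1))
inc([280,400,340],-.25,.3); inc([400,30,340])
E
```

```text
[741.12281004 109.08720656  45.        ] [718.68659822 -97.0032908   45.        ] 207.30816844741557 yaw -0.10843877255260898
[483.3 -10.4   0. ]
[520.   19.4  30. ]
[516.4 -44.7  30. ]
to [280, 400, 340] turn [-0.009 -0.15  -0.055] shift [-0.403 -0.589 -0.338]
to [400, 30, 340] turn [-0.022 -0.375 -0.052] shift [-1.212 -1.601 -0.337]
```

Request:
arm_command([
  [[0, 0, 0], [0, 0, -0.15], 0.47],
  [[0, 0, 0], [0, 0, -0.3], 0.47],
  [[0, -0.05, -0.03], [-0.15, -0.2, -0.34], 0.47],
  [[0, -0.1, -0.055], [-0.3, -0.4, -0.34], 0.47],
  [[0, -0.15, -0.055], [-0.4, -0.59, -0.34], 0.47],
])

```text
t: 0.6
tool_pos: [267.7, 462.4, 341.0]
tool_rot: [0.123, 0.981, -0.027, 0.149]
wrist_force: [-0.4, -0.6, -0.2]
gripper_width: 40.1
grip_force: 0.0
```

```bash
python3 -c "
from h import *
tell();inc([340,200,330],-.25,.6)"
```

```text
0.6 [267.7 462.4 341. ] F [-0.4 -0.6 -0.2] w 40.1 z [ 0.286 -0.089 -0.954] q [ 1.09 -0.2   1.82 -0.3   1.48 -0.21]
to [340, 200, 330] turn [-0.008 -0.148  0.003] shift [-0.416 -0.786  0.182]
```

Request:
arm_command([
  [[0, -0.03, 0], [-0.08, -0.16, 0.03], 0.47],
  [[0, -0.06, 0], [-0.17, -0.31, 0.07], 0.47],
  [[0, -0.09, 0], [-0.25, -0.47, 0.11], 0.47],
  [[0, -0.12, 0], [-0.33, -0.63, 0.14], 0.47],
  [[0, -0.15, 0], [-0.42, -0.78, 0.18], 0.47],
])

```text
t: 1.1
tool_pos: [333.8, 221.7, 330.0]
tool_rot: [0.117, 0.948, -0.045, 0.293]
wrist_force: [1.4, 0.3, 0.4]
gripper_width: 40.0
grip_force: 0.0
```

```bash
python3 -c "
from h import *
tell();inc([400,40,300],-.25,.75)"
```

```text
1.1 [333.8 221.7 330. ] F [1.4 0.3 0.4] w 40.0 z [ 0.545 -0.154 -0.824] q [ 0.78 -0.71  2.24 -0.53  1.33 -0.49]
to [400, 40, 300] turn [-0.007 -0.074  0.005] shift [-0.238 -0.53   0.296]
```

Request:
arm_command([
  [[0, -0.02, 0], [-0.05, -0.13, 0.06], 0.47],
  [[0, -0.04, 0], [-0.1, -0.27, 0.12], 0.47],
  [[0, -0.06, 0], [-0.17, -0.4, 0.2], 0.47],
  [[0, -0.075, 0], [-0.24, -0.53, 0.3], 0.47],
  [[0, -0.075, 0], [-0.24, -0.53, 0.3], 0.47],
])

```text
t: 1.6
tool_pos: [400.5, 34.4, 296.5]
tool_rot: [0.121, 0.923, -0.057, 0.361]
wrist_force: [-0.6, 0.0, -0.7]
gripper_width: 40.0
grip_force: 0.0
```

```bash
python3 -c "
from h import *
tell();inc([430,10,150],-.25,.75);inc([443,6,24])"
```

```text
1.6 [400.5  34.4 296.5] F [-0.6  0.  -0.7] w 40.0 z [ 0.652 -0.192 -0.733] q [ 0.14 -0.99  2.46 -0.34  1.   -1.09]
to [430, 10, 150] turn [-0.013 -0.001 -0.   ] shift [ 0.247 -0.044  0.438]
to [443, 6, 24] turn [-0.013 -0.001 -0.   ] shift [ 0.5   -0.037  0.777]
```

Request:
arm_command([
  [[-0.01, 0, 0], [0.03, -0.04, 0.12], 0.47],
  [[-0.01, 0, 0], [0.1, -0.04, 0.22], 0.47],
  [[-0.01, 0, 0], [0.17, -0.04, 0.33], 0.47],
  [[-0.01, 0, 0], [0.25, -0.04, 0.44], 0.47],
  [[-0.01, 0, 0], [0.25, -0.04, 0.44], 0.47],
])

```text
t: 2.1
tool_pos: [427.1, 18.8, 143.2]
tool_rot: [0.11, 0.927, -0.045, 0.356]
wrist_force: [-0.1, 0.7, -1.3]
gripper_width: 40.2
grip_force: 0.0
```

```bash
python3 -c "
from h import *
tell();inc([443,6,24])
a=np.array(capture('scene')['pixels'])[40:260,130:350];b=np.array(capture('top')['pixels'])[100:320,180:400]
cv2.imwrite('pics/m1.png',cv2.resize(np.hstack([a,b]),(800,400)))"
```

```text
2.1 [427.1  18.8 143.2] F [-0.1  0.7 -1.3] w 40.2 z [ 0.65  -0.162 -0.742] q [ 0.03 -0.81  2.63 -0.32  0.63 -1.11]
to [443, 6, 24] turn [ 0.002 -0.008  0.006] shift [ 0.221 -0.027  0.336]
```

View pics/m1.png

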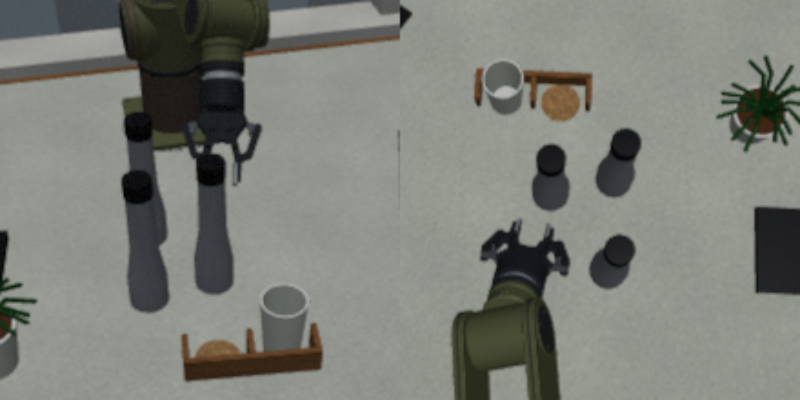

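Both views show the tilted gripper behind the target bottle (cap at 550,158 in the right panel), clear of the decoy at (612,265). Joint 3 is near its limit, so I'll use less tilt (0.6).

```bash
python3 -c "
from h import *
inc([443,9,80],-.25,.6);inc([446,9,26],-.25,.6)"
```

```text
to [443, 9, 80] turn [0.003 0.074 0.006] shift [ 0.128 -0.023  0.208]
to [446, 9, 26] turn [0.003 0.074 0.006] shift [ 0.243 -0.02   0.346]
```

Request:
arm_command([
  [[0, 0.04, 0], [0.06, -0.02, 0.1], 0.47],
  [[0, 0.075, 0], [0.13, -0.02, 0.21], 0.47],
  [[0, 0.075, 0], [0.13, -0.02, 0.21], 0.47],
])

```text
t: 2.5
tool_pos: [443.0, 9.2, 75.8]
tool_rot: [0.114, 0.95, -0.036, 0.288]
wrist_force: [-1.0, -0.4, -1.0]
gripper_width: 40.2
grip_force: 0.0
```

```bash
python3 -c "
from h import *
tell();inc([448,7,26],-.25,.6)"
```

```text
2.5 [443.    9.2  75.8] F [-1.  -0.4 -1. ] w 40.2 z [ 0.539 -0.135 -0.832] q [-0.03 -0.54  2.57 -0.24  0.54 -1.19]
to [448, 7, 26] turn [ 0.001 -0.006  0.006] shift [ 0.077 -0.003  0.148]
```

Request:
arm_command([
  [[0, 0, 0], [0.02, 0, 0.05], 0.47],
  [[0, 0, 0], [0.05, 0, 0.1], 0.47],
  [[0, 0, 0], [0.077, 0, 0.148], 0.47],
  [[0, 0, 0], [0.077, 0, 0.148], 0.47],
])

```text
t: 2.9
tool_pos: [450.2, 8.1, 31.2]
tool_rot: [0.113, 0.948, -0.036, 0.294]
wrist_force: [-0.1, 0.6, -1.0]
gripper_width: 40.3
grip_force: 0.0
```

```bash
python3 -c "
from h import *
tell();inc([478,-2,26],-.25,.59)
c=capture('top');p=np.array(c['pixels']);a=np.array(capture('scene')['pixels'])[60:260,150:350]
cv2.imwrite('pics/m2.png',cv2.resize(np.hstack([a,p[120:320,190:390]]),(800,400)))"
```

```text
2.9 [450.2   8.1  31.2] F [-0.1  0.6 -1. ] w 40.3 z [ 0.55  -0.135 -0.825] q [-0.03 -0.39  2.58 -0.32  0.38 -1.1 ]
to [478, -2, 26] turn [0.003 0.006 0.006] shift [-0.071 -0.011  0.07 ]
```

View pics/m2.png

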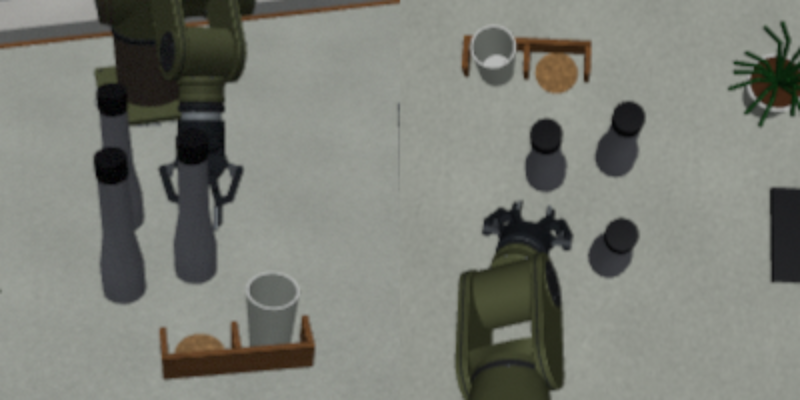

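Request:
arm_command([
  [[0, 0, 0], [-0.02, -0.005, 0.018], 0.47],
  [[0, 0, 0], [-0.035, -0.01, 0.035], 0.47],
  [[0, 0, 0], [-0.05, -0.012, 0.052], 0.47],
  [[0, 0, 0], [-0.06, -0.015, 0.063], 0.47],
  [[0, 0, 0], [-0.071, -0.017, 0.07], 0.47],
])

```text
t: 3.5
tool_pos: [477.1, -4.6, 23.9]
tool_rot: [0.114, 0.949, -0.036, 0.293]
wrist_force: [0.3, -0.0, 0.2]
gripper_width: 40.0
grip_force: 0.0
```

```bash
python3 -c "
from h import *
tell();inc([508,-8,25],-.22,.59);inc([508,-8,25],-.25,.59)
c=capture('top');p=np.array(c['pixels'])
cv2.imwrite('pics/m3.png',cv2.resize(p[120:260,210:350],(600,600)))"
```

```text
3.5 [477.1  -4.6  23.9] F [ 0.3 -0.   0.2] w 40.0 z [ 0.547 -0.135 -0.826] q [-0.07 -0.29  2.52 -0.31  0.33 -1.13]
to [508, -8, 25] turn [-0.006  0.004 -0.007] shift [-0.087  0.013  0.055]
to [508, -8, 25] turn [0.002 0.004 0.005] shift [-0.087  0.013  0.055]
```

View pics/m3.png

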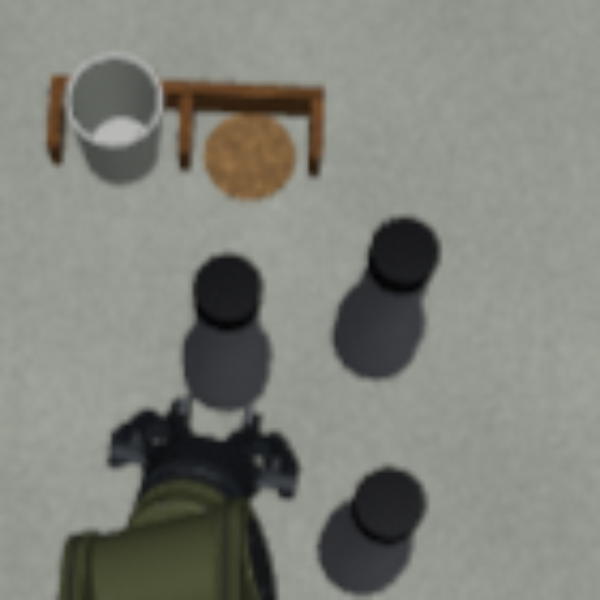

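Top view: the fingertips at (185,405) and (250,405) sit just behind the bottle base at (228,380), and their axis runs through its centre. I'll start pushing slowly.

```bash
python3 -c "
from h import *
inc([508,-9,25],-.25,.56)"
```

```text
to [508, -9, 25] turn [0.002 0.02  0.005] shift [-0.086  0.01   0.055]
```

Request:
arm_command([
  [[0, 0.005, 0], [-0.014, 0.002, 0.007], 0.47],
  [[0, 0.01, 0], [-0.03, 0.004, 0.018], 0.47],
  [[0, 0.015, 0], [-0.049, 0.006, 0.03], 0.47],
  [[0, 0.02, 0], [-0.068, 0.008, 0.042], 0.47],
  [[0, 0.02, 0], [-0.086, 0.01, 0.055], 0.47],
])

```text
t: 4.05
tool_pos: [508.2, -8.7, 25.4]
tool_rot: [0.114, 0.954, -0.034, 0.274]
wrist_force: [-2.1, -0.5, -0.9]
gripper_width: 40.2
grip_force: 0.8
```

```bash
cat > chk.py <<'E'
from h import *
import sys
tell()
c=capture('top');p=np.array(c['pixels']);S=p.max(2)<38
# target cap: dark blob nearest the predicted place
s=observe()['tool_pos'];pr=np.array([s[0]+38.3,s[1]-9.8,238,1])
q=np.array(c['world_to_cam'])@pr;f=192/np.tan(np.radians(c['vfov']/2));u=[c['cx']+f*q[0]/q[2],c['cy']+f*q[1]/q[2]]
n,l,st,ce=cv2.connectedComponentsWithStats(S.astype(np.uint8))
i=min((k for k in range(1,n) if 120<st[k,4]<320),key=lambda k:np.hypot(*(ce[k]-u)));print("cap",st[i,4],(onz(c,*ce[i],238)+[3.1,-1.7,0]).round(1),"expected",pr[:2].round(1))
E
python3 chk.py; python3 -c "
from h import *
inc([544,-14.5,25],-.25,.56)"
```

```text
4.05 [508.2  -8.7  25.4] F [-2.1 -0.5 -0.9] w 40.2 z [ 0.515 -0.127 -0.848] q [-0.08 -0.19  2.43 -0.25  0.36 -1.2 ]
cap 212 [544.9 -15.3 238. ] expected [547.4 -18.6]
to [544, -14.5, 25] turn [0.002 0.    0.005] shift [-0.098  0.009  0.065]
```

Request:
arm_command([
  [[0, 0, 0], [-0.02, 0.001, 0.013], 0.47],
  [[0, 0, 0], [-0.04, 0.002, 0.026], 0.47],
  [[0, 0, 0], [-0.06, 0.003, 0.039], 0.47],
  [[0, 0, 0], [-0.08, 0.004, 0.052], 0.47],
  [[0, 0, 0], [-0.098, 0.005, 0.065], 0.47],
])

```text
t: 4.6
tool_pos: [542.8, -15.6, 24.5]
tool_rot: [0.114, 0.954, -0.034, 0.274]
wrist_force: [-3.1, -0.4, 2.2]
gripper_width: 40.3
grip_force: 2.0
```

```bash
python3 chk.py; python3 -c "
from h import *
inc([579,-21.5,25],-.25,.56)"
```

```text
4.6 [542.8 -15.6  24.5] F [-3.1 -0.4  2.2] w 40.3 z [ 0.516 -0.127 -0.847] q [-0.09 -0.1   2.36 -0.25  0.34 -1.21]
cap 214 [578.6 -22.4 238. ] expected [582.1 -25.5]
to [579, -21.5, 25] turn [0.002 0.001 0.005] shift [-0.1    0.009  0.063]
```

Request:
arm_command([
  [[0, 0.004, 0], [-0.02, 0.002, 0.012], 0.47],
  [[0, 0.008, 0], [-0.04, 0.004, 0.025], 0.47],
  [[0, 0.012, 0], [-0.06, 0.005, 0.037], 0.47],
  [[0, 0.015, 0], [-0.08, 0.006, 0.05], 0.47],
  [[0, 0.015, 0], [-0.1, 0.008, 0.063], 0.47],
])

```text
t: 5.15
tool_pos: [577.6, -21.7, 24.1]
tool_rot: [0.115, 0.958, -0.032, 0.26]
wrist_force: [-2.4, 0.2, -0.5]
gripper_width: 40.6
grip_force: 1.4
```

```bash
python3 chk.py; python3 -c "
from h import *
inc([612,-27,25],-.25,.53)"
```

```text
5.15 [577.6 -21.7  24.1] F [-2.4  0.2 -0.5] w 40.6 z [ 0.49  -0.121 -0.863] q [-0.1  -0.01  2.27 -0.2   0.37 -1.26]
cap 220 [614.5 -28.4 238. ] expected [617.1 -31.7]
to [612, -27, 25] turn [0.002 0.    0.005] shift [-0.097  0.01   0.056]
```

Request:
arm_command([
  [[0, 0, 0], [-0.02, 0.002, 0.011], 0.47],
  [[0, 0, 0], [-0.04, 0.004, 0.022], 0.47],
  [[0, 0, 0], [-0.06, 0.006, 0.034], 0.47],
  [[0, 0, 0], [-0.08, 0.008, 0.045], 0.47],
  [[0, 0, 0], [-0.097, 0.01, 0.056], 0.47],
])

```text
t: 5.7
tool_pos: [610.8, -26.6, 24.3]
tool_rot: [0.115, 0.958, -0.032, 0.26]
wrist_force: [-1.4, -0.0, -1.1]
gripper_width: 40.2
grip_force: 1.0
```

```bash
python3 chk.py; python3 -c "
from h import *
inc([635,-30,25],-.25,.52)"
```

```text
5.7 [610.8 -26.6  24.3] F [-1.4 -0.  -1.1] w 40.2 z [ 0.49  -0.121 -0.863] q [-0.1   0.06  2.19 -0.2   0.37 -1.27]
cap 214 [646.3 -33.2 238. ] expected [650.1 -36.6]
to [635, -30, 25] turn [0.002 0.005 0.005] shift [-0.067  0.008  0.039]
```

Request:
arm_command([
  [[0, 0, 0], [-0.013, 0.002, 0.007], 0.47],
  [[0, 0, 0], [-0.026, 0.004, 0.014], 0.47],
  [[0, 0, 0], [-0.039, 0.006, 0.022], 0.47],
  [[0, 0, 0], [-0.052, 0.008, 0.03], 0.47],
  [[0, 0, 0], [-0.065, 0.008, 0.038], 0.47],
])

```text
t: 6.25
tool_pos: [633.2, -29.5, 24.4]
tool_rot: [0.115, 0.958, -0.032, 0.26]
wrist_force: [-2.0, -0.4, 0.2]
gripper_width: 40.2
grip_force: 1.0
```

```bash
python3 chk.py; python3 -c "
from h import *
inc([644,-31,25],-.25,.52)
p=np.array(capture('top')['pixels'])[110:230,210:330];a=np.array(capture('scene')['pixels'])[110:260,200:350]
cv2.imwrite('pics/m4.png',np.hstack([cv2.resize(a,(400,400)),cv2.resize(p,(400,400))]))"
```

```text
6.25 [633.2 -29.5  24.4] F [-2.  -0.4  0.2] w 40.2 z [ 0.49  -0.121 -0.863] q [-0.1   0.11  2.14 -0.19  0.37 -1.27]
cap 214 [668.7 -36.  238. ] expected [672.2 -39.5]
to [644, -31, 25] turn [0.002 0.005 0.005] shift [-0.029  0.004  0.016]
```

View pics/m4.png

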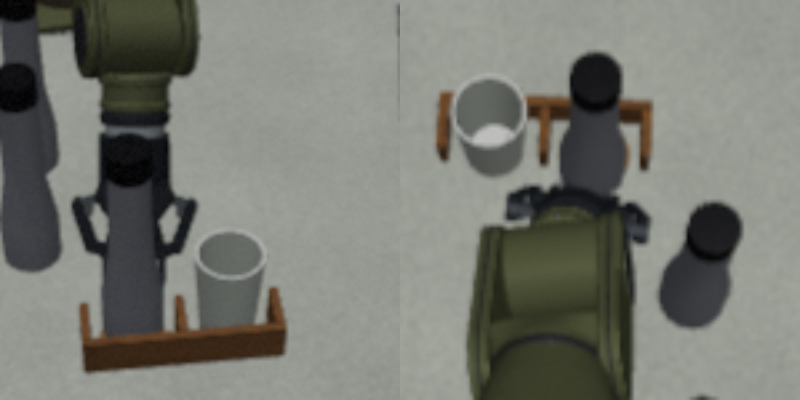

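The bottle stands upright between the bay walls, roughly centred, and nothing else has been touched. I'll ease it in the last ~15 mm while watching the force.

Request:
arm_command([
  [[0, 0, 0], [-0.007, 0.001, 0.004], 0.47],
  [[0, 0, 0], [-0.014, 0.002, 0.008], 0.47],
  [[0, 0, 0], [-0.02, 0.003, 0.011], 0.47],
  [[0, 0, 0], [-0.027, 0.004, 0.015], 0.47],
  [[0, 0, 0], [-0.034, 0.004, 0.019], 0.47],
])

```text
t: 6.9
tool_pos: [644.5, -31.1, 24.5]
tool_rot: [0.115, 0.958, -0.032, 0.26]
wrist_force: [-2.4, -0.7, 1.0]
gripper_width: 40.0
grip_force: 1.1
```

Request:
arm_command([
  [[0, 0, 0], [-0.003, 0, 0.0015], 0.47],
  [[0, 0, 0], [-0.006, 0.001, 0.003], 0.47],
  [[0, 0, 0], [-0.009, 0.001, 0.005], 0.47],
])

```text
t: 7.2
tool_pos: [647.5, -31.6, 24.5]
tool_rot: [0.115, 0.958, -0.032, 0.26]
wrist_force: [-1.8, -0.1, -0.2]
gripper_width: 40.1
grip_force: 1.1
```

```bash
python3 chk.py
```

```text
7.2 [647.5 -31.6  24.5] F [-1.8 -0.1 -0.2] w 40.1 z [ 0.49  -0.121 -0.863] q [-0.1   0.14  2.11 -0.19  0.38 -1.28]
cap 209 [682.7 -38.4 238. ] expected [685.9 -41.4]
```

Not against the wall yet, so 1 mm steps.

Request:
arm_command([
  [[0, 0, 0], [-0.003, 0, 0.0015], 0.47],
  [[0, 0, 0], [-0.006, 0.001, 0.003], 0.47],
])

```text
t: 7.45
tool_pos: [649.4, -31.8, 24.6]
tool_rot: [0.115, 0.958, -0.032, 0.26]
wrist_force: [-2.3, -0.1, -0.0]
gripper_width: 40.0
grip_force: 0.9
```

Request:
arm_command([
  [[0, 0, 0], [-0.003, 0, 0.0015], 0.47],
  [[0, 0, 0], [-0.003, 0, 0.0015], 0.47],
])

```text
t: 7.65
tool_pos: [650.2, -32.0, 24.5]
tool_rot: [0.115, 0.958, -0.032, 0.259]
wrist_force: [-3.3, 1.0, -0.2]
gripper_width: 40.0
grip_force: 1.5
```

Request:
arm_command([
  [[0, 0, 0], [-0.003, 0, 0.0015], 0.47],
  [[0, 0, 0], [-0.003, 0, 0.0015], 0.47],
])

```text
t: 7.85
tool_pos: [650.5, -32.1, 24.3]
tool_rot: [0.115, 0.959, -0.032, 0.258]
wrist_force: [-6.7, 1.8, 4.2]
gripper_width: 39.9
grip_force: 3.5
```

Request:
arm_command([
  [[0, 0, 0], [-0.003, 0, 0.0015], 0.47],
  [[0, 0, 0], [-0.005, 0, 0.003], 0.47],
])

```text
t: 8.05
tool_pos: [651.0, -32.2, 23.8]
tool_rot: [0.115, 0.959, -0.032, 0.257]
wrist_force: [-18.2, 4.6, 12.8]
gripper_width: 39.9
grip_force: 9.5
```

Request:
arm_command([
  [[0, 0, 0], [-0.003, 0, 0.0015], 0.47],
  [[0, 0, 0], [-0.003, 0, 0.0015], 0.47],
])

```text
t: 8.25
tool_pos: [651.2, -32.2, 23.6]
tool_rot: [0.115, 0.959, -0.032, 0.256]
wrist_force: [-20.0, 5.6, 13.7]
gripper_width: 40.2
grip_force: 11.0
```

```bash
python3 chk.py;python3 -c "
from h import *
inc([560,-10,26],-.25,.52)"
```

```text
8.25 [651.2 -32.2  23.6] F [-20.    5.6  13.7] w 40.2 z [ 0.484 -0.121 -0.867] q [-0.1   0.15  2.1  -0.19  0.39 -1.28]
cap 208 [685.3 -38.5 238. ] expected [689.5 -42. ]
to [560, -10, 26] turn [0.001 0.001 0.005] shift [ 0.267 -0.    -0.163]
```

The force rose to 20 N with the tool stopped, so the bottle is home. I'll back straight off.

Request:
arm_command([
  [[0, 0, 0], [0.02, 0, -0.012], 0.47],
  [[0, 0, 0], [0.06, 0, -0.037], 0.47],
  [[0, 0, 0], [0.12, 0, -0.075], 0.47],
  [[0, 0, 0], [0.2, 0, -0.122], 0.47],
  [[0, 0, 0], [0.267, 0, -0.163], 0.47],
])

```text
t: 8.8
tool_pos: [562.8, -10.6, 27.3]
tool_rot: [0.115, 0.958, -0.032, 0.261]
wrist_force: [-0.2, -0.7, 0.4]
gripper_width: 40.1
grip_force: 0.0
```

```bash
python3 -c "
from h import *
tell()
p=np.array(capture('top')['pixels'])[110:230,210:330];a=np.array(capture('scene')['pixels'])[110:260,200:350]
cv2.imwrite('pics/m5.png',np.hstack([cv2.resize(a,(400,400)),cv2.resize(p,(400,400))]))"
```

```text
8.8 [562.8 -10.6  27.3] F [-0.2 -0.7  0.4] w 40.1 z [ 0.492 -0.121 -0.862] q [-0.07 -0.05  2.3  -0.23  0.38 -1.21]
```

View pics/m5.png

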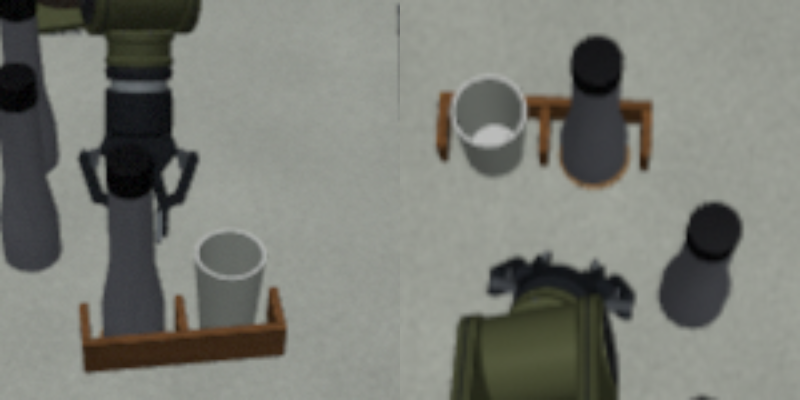

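The bottle stands upright on the pad, with an even cork rim at (595,180). The tumbler and the decoys haven't moved, and the gripper is clear of everything. Handing in.

```bash
python3 -c "
from bench import *
print(sign_off())"
```

```text
the job is handed in; nothing more can be done
None
```

The leftmost steel bottle now stands upright in the free bay, pushed against its back wall until the force rose to about 20 N. The gripper is clear of everything, and the job was handed in at about 9 s of the 51 s allowed.

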